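# Clamp a shelf front and press its label holder home

### The job

The little wooden shelf front stands loose between the jaws of the vise: crank the vise handle clockwise until the jaw clamps it tight, then let go of the handle. Then lift the label holder out of its slotted block and push it down behind the metal lip of the shelf front, about in the middle and upright, until you feel it fully home on the rubber pad in the bottom of the channel. Finish still gripping it and pressing it firmly down while its adhesive takes - do not let go - and leave the bin, the wrench and the jar where they are.

Things in the scene. Friction and masses are not known exactly. Their poses are not given: they have to be found in the camera images.
- vise: grey drill vise fixed to the bench on a round swivel base (136 mm across), 92 mm high, jaws 90 mm wide. Origin on the bench under it; z up, x along the screw: crank at -x, fixed jaw at +x (clamping face at x = +30 mm, back at +62 mm). The work stands on the bed, 52 mm high; jaw tops are 92 mm high. Screw and crank travel with the moving jaw
- screw (a point): point on the screw's axis (along the vise's x), 72 mm above the bench, on the outer face of the nut bridge (78 mm high, 90 mm wide) through which the screw passes, 85 mm to -x of the vise's origin
- crank (a joint): crank angle a, rad; grows turning clockwise seen from the crank's end (looking along the vise's +x): closes the jaw 5 mm a turn. At 0 the arm points up. Grip centre in the vise frame: x = -149 mm + 0.8 mm x a, y = -38 sin a, z = 72 + 38 cos a. Starts at 0.3 to 4.3; the jaw meets the work, pushed against the fixed jaw, at about 8.2. Stays where left (clamped hard, it may spring back up to 0.4)
- crank_grip (a point): centre of the crank's black grip sleeve: 18 mm diameter, 36 mm long, parallel to the screw, 38 mm off its axis, spinning freely on its pin (its own orientation means nothing). The steel arm's face is 20 mm from here towards the vise, hub 22 mm diameter, nut bridge over 50 mm away. Turning takes about 7 N here; 0.5 to 1 rad past first bearing clamps tight, at 10 to 20 N
- jaw: moving jaw of the vise, steel-faced, 90 mm wide, 40 mm high; origin at bed level; its clamping face is 5.5 mm towards the vise's +x from the origin; axes as the vise. The crank hangs on it. Starts with 3 to 6.3 mm of clearance in all about the work
- shelf_front: maple board 18 mm thick (its x), 100 mm wide (y), 74 mm high, standing loose on edge on the vise bed (it may shift up to 2 mm when clamped), with an aluminium channel along its +x face, the face towards the fixed jaw, above the jaw tops. Origin at the centre of the underside, z up. The board's face is at x = 9 mm
- lip (a point): middle of the channel's lip: an upright 2 mm aluminium wall parallel to the board, 100 mm long. This point is 57 mm above the board's underside, where the lip begins to flare outward (flare top at 62 mm, x = 21 mm in the shelf front's frame). Gap between lip and board: 7.5 mm; the channel is open at both ends
- pad: black rubber pad strip fixed in the bottom of the channel behind the lip, 6.6 mm wide (x), 96 mm long (y). Origin at the middle of its upper face, the channel's floor: 46 mm above the board's underside, 28 mm below the board's top edge, 11 mm below the start of the lip's flare. Axes as the shelf front
- holder: plain grey plastic label holder, same on both faces: plate 4 mm thick (its x), 70 mm wide (y), with a grip bead along its top, 10 mm thick and 12 mm high; 62 mm high in all, 40 g. Origin at the middle of its bottom edge, z up. Stands upright in the block's slot
- block: red plastic block fixed to the bench, 56 x 104 x 26 mm high, with one slot along its y (6.5 x 72.5 mm, floor 8 mm above the bench, 18 mm deep) in which the holder stands; the bead's middle is then 64 mm above the bench. Origin at the centre of the underside
- bin: bystander: red open parts bin, 150 x 100 x 75 mm, loose, a few brass parts in it. Origin under its centre
- wrench: bystander: steel wrench, 160 mm long, lying loose
- jar: bystander: small closed jar, 56 mm across, 75 mm high, loose. Origin under its centre

How it is judged (in metres and radians):
On the way, in this order (a step that is already met when the one before it is completed fails the run):
1. the jaw clamps the shelf front (over 40 N) and the handle has been let go (contact force between jaw and shelf_front above 40 N and contact force between the fingers and jaw below 0.1 N), for 0.2 s.
2. the label holder is gripped and lifted clear of its block (contact force between the fingers and holder above 1 N and height (world z) of holder above 0.05 m), for 0.1 s.
At the end, for the whole second after the job is handed in: Ends while holding: shelf front still clamped (over 30 N); holder behind the lip, foot within 2 mm of the pad's top, within 15 mm of the middle, upright and in line to 7 degrees, at rest, gripped (over 4 N) and pressed on the pad with over 4 N (contact force between jaw and shelf_front above 30 N and z of holder in the frame of pad between -0.004 and 0.002 m and x of holder in the frame of pad between -0.003 and 0.003 m and y of holder in the frame of pad between -0.015 and 0.015 m and angle between the z axis of holder and the z axis of pad, either way round below 0.12 rad and angle between the x axis of holder and the x axis of pad, either way round below 0.12 rad and contact force between holder and pad above 4 N and contact force between the fingers and holder above 4 N and linear speed of holder below 0.02 m/s); the arm keeps its last pose, push and grip.
It fails at once if a bystander is moved more than 30 mm (distance of any of bin, wrench, jar from where it was at the start of the episode above 0.03 m).
It also fails if it takes over 54 s, if anything falls off the work surface, if the arm or the gripper's body presses on something with over 40 N, if the wrist force passes 120 N, or if a joint passes its speed limit or range.

### The arm

A 7-joint arm with a two-finger parallel gripper is mounted at the origin on the work surface. World frame = base frame: x ahead of the robot, y to its left, z up, the work surface at z = 0. Lengths are in m, angles in degrees, forces in N, time in s.
With the tool pointing down it reaches from about 0.4 to 0.9 m from the base axis. Payload 5.5 kg.
Tool frame: the origin (TCP) lies between the finger pads; the fingertips stand 8 mm ahead of it and the grasp point (between the pads) lies 11 mm behind it; z points along the fingers, y is the direction in which the jaws open and shut (so a half turn about z gives the same grasp; the last joint's range is limited). The gripper opens to 92 mm and grips with 3 to 60 N. Pads are 19 mm wide; open, the fingers measure 130 mm over their backs; the gripper's body (75 mm by 190 mm) begins 47 mm behind the grasp point.
Start: joints at [-61.753, 28.699, -24.465, 88.831, 12.651, 65.22, -12.049], TCP at [0.148, 0.633, 0.235] pointing down, gripper open.
Joint ranges: [-164.97, 164.97], [-17.58, 116.51], [-87.97, 89.64], [11.32, 138.91], [-80.73, 260.73], [10.89, 115.49], [-147.41, 147.41]. Speed limits (degrees/s): [147.25, 147.25, 180, 180, 180, 180, 180].

### API

Orientations are given as a 3x3 rotation matrix whose columns are the frame's x, y, z axes.
In Python, from station import r gives the robot as it stands. The module is installed in compiled form; this text tells all that it offers.
- The arm moves only by the shell command python3 -m handwheel 'ROWS' [FORCE]. ROWS is JSON, one flat list of numbers, 7 for each row, row after row: the turn, a rotation vector about the tool's x, y, z in units of 8 degrees (1.0 is 8 degrees), then the shift along the tool's x, y, z in units of 25 mm (1.0 is 25 mm), then the opening, from 0 (shut) to 1 (fully open). In form: [wx, wy, wz, x, y, z, claw, wx, wy, wz, x, y, z, claw, ...]. A call has 1 to 8 rows; each row is the pose to reach, as a shift and turn from the pose commanded when the call began, along the tool's axes at that moment; what a row does not reach only later rows make up. A row lasts 1/10 s, in which the tool goes at most 50 mm and 8.59 degrees, less where a joint would pass 70% of its speed; a pose out of reach is approached as far as the arm can. A call with a gripper value outside its range is refused whole. The fingers move at their own pace and stop on an object; FORCE is the grip in N (left out, the last holds). Time passes only in rows, so rows that repeat a pose let the fingers close. It gives the time, the measured TCP pose, the force and the opening at its end, in the units of the state.
- r.sense(): the state, without advancing time (a new reading comes with each control period).
- r.capture(name): name is "scene" or "top" or "wrist"; returns the picture (420x560x3 uint8, red, green, blue); there is no depth.
- r.get_calibration(name): a dict with "vfov" (degrees; the focal length in pixels is half the picture's height over the tangent of half this angle, whatever the lens; pixels are square), "cx", "cy" (the principal point, pixels), "rvec" (rotation vector, rad) and "tvec" (3), from world to camera coordinates, as OpenCV has them. Camera axes: x right, y down, z forward; pixel columns grow to the right and rows downward; lengths in m; the calibration is good to about 2 mm. A picture is of the moment at which its call begins: read the wrist's pose just before it. get_calibration takes no time and is no camera call; for the wrist camera it gives the pose at the moment of the call.
- r.close_job(): hands the job in, once; it reports no verdict.
The state is a dict: "clock": time; "q": joint angles; "joint_vel": joint speeds; "tau": joint torques, N m; "ee_pos": TCP position; "tool_rot": TCP orientation; "ft_force": force on the tool from outside, world axes, zero at the start; "torque": the same for the moment, N m; "gripper_width": opening from 0.0 (shut) to 1.0 (fully open).
Only numpy, scipy, OpenCV 4.12 (cv2) and the standard library are available. Lean on these libraries where they do the work, as an engineer would, in place of code of your own. Each camera call takes 0.05 s, during which the arm holds its last target. There are 200 camera calls.

## Working session

There is one attempt and no reset: what is moved stays moved. The work goes in short steps, Python scripts to look and compute and a shell command to move; the robot and the scene stay as the last step left them, time stands still between calls to the robot, and variables do not carry over. Pictures are saved under pics/ and viewed, about 8 in all and at most 12, crops included, and the job is handed in when it is done.

```bash
mkdir -p pics
cat > h.py <<'E'
from station import r
import numpy as np, cv2, json
def cal(n):
    c=r.get_calibration(n); f=210/np.tan(np.radians(c['vfov'])/2)
    K=np.array([[f,0,c['cx']],[0,f,c['cy']],[0,0,1]]); return K,np.array(c['rvec'],float),np.array(c['tvec'],float)
def snap(n,f):
    im=r.capture(n); cv2.imwrite('pics/'+f,cv2.cvtColor(im,cv2.COLOR_RGB2BGR)); return im
def proj(P,c):
    K,rv,t=c; return cv2.projectPoints(np.array(P,float).reshape(-1,1,3),rv,t,K,None)[0].reshape(-1,2)
def onz(uv,z,c):
    K,rv,t=c; R=cv2.Rodrigues(rv)[0]; o=-R.T@t
    d=(R.T@np.linalg.inv(K)@np.c_[np.array(uv,float).reshape(-1,2),np.ones(len(np.array(uv).reshape(-1,2)))].T).T
    return o+d*((z-o[2])/d[:,2:])
E
python3 - <<'E'
from h import *
a=snap('scene','s0.png');b=snap('top','t0.png')
for n in('scene','top','wrist'):
    c=cal(n);R=cv2.Rodrigues(c[1])[0];print(n,c[0][0,0],c[0][:2,2],-R.T@c[2],R[2])
s=r.sense();print(s)
E
```

```text
scene 510.44110296654736 [276.54956479 210.55287354] [ 0.98318618 -0.5597547   0.8098124 ] [-0.40846559  0.5945962  -0.69253969]
top 394.474198150565 [282.24223666 211.05277083] [0.4508611  0.07933998 0.83926595] [ 0.10465466 -0.00767914 -0.99447898]
wrist 375.92825763303205 [273.18040749 217.55365709] [0.06489461 0.65285913 0.38404446] [ 0.30114015 -0.07257096 -0.95081442]
{'clock': 0.1, 'q': array([-61.75318351,  28.74719931, -24.45363785,  88.88523167,
        12.64870113,  65.21912813, -12.04928419]), 'joint_vel': array([ 0.03441738, -0.14625985, -0.03048849, -0.17132011, -0.10842315,
        0.01404015,  0.01384424]), 'tau': array([-1.10697499e-02, -5.67869782e+01, -5.83828524e+00, -2.79913080e+01,
       -6.89418311e-02,  2.40251207e-02,  2.75967358e-05]), 'ee_pos': array([0.14795221, 0.63230891, 0.23379641]), 'tool_rot': array([[-9.73716908e-01,  2.27761178e-01, -4.78371265e-04],
       [ 2.27761663e-01,  9.73715498e-01, -1.65948815e-03],
       [ 8.78305400e-05, -1.72482630e-03, -9.99998509e-01]]), 'ft_force': array([-0.67627119,  0.65398438, -0.58636044]), 'torque': array([ 0.00710269, -0.05302992, -0.05376958]), 'gripper_width': 0.9999040915226004}
```

View pics/s0.png

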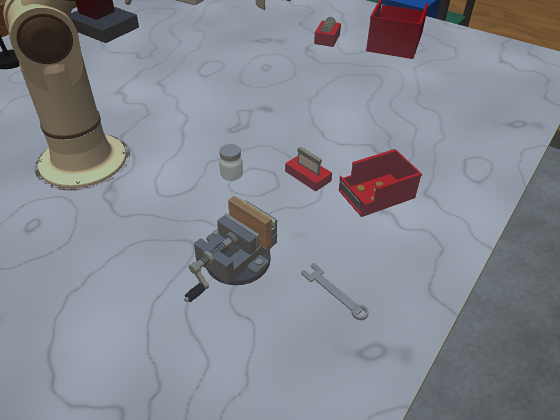

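View pics/t0.png

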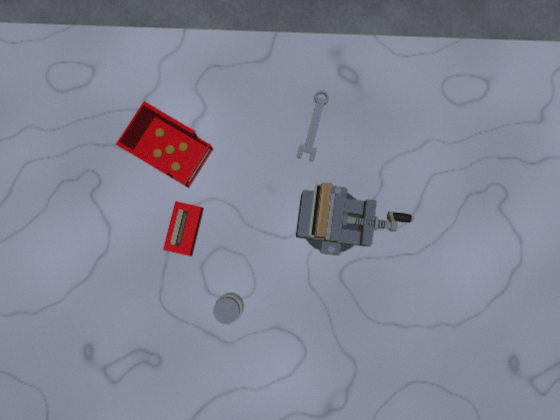

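Scene view: vise around (235,245) with its crank grip at (195,293), block at (308,170), jar (231,162), bin (380,182) and wrench (338,292). Top view: vise (335,220), grip (401,217), block (183,229). Next I'll enlarge crops to measure from.

Run:
```python
import cv2,numpy as np
s=cv2.imread('pics/s0.png');t=cv2.imread('pics/t0.png')
C=np.zeros((600,800,3),np.uint8)
def put(im,x0,y0,w,h,k,X,Y):
    c=cv2.resize(im[y0:y0+h,x0:x0+w],None,fx=k,fy=k,interpolation=cv2.INTER_CUBIC)
    for u in range((x0+9)//10*10,x0+w,10): cv2.line(c,((u-x0)*k,0),((u-x0)*k,4 if u%50 else 12),(0,255,255),1)
    for v in range((y0+9)//10*10,y0+h,10): cv2.line(c,(0,(v-y0)*k),(4 if v%50 else 12,(v-y0)*k),(0,255,255),1)
    C[Y:Y+h*k,X:X+w*k]=c
put(s,180,190,105,115,4,0,0)
put(t,290,170,125,90,3,425,0)
put(t,158,196,50,65,5,550,275)
put(s,280,140,60,52,2,425,480) if 0 else put(s,280,140,60,52,2,425,280)
cv2.imwrite('pics/c1.png',C)
```

```text
(no output)
```

View pics/c1.png

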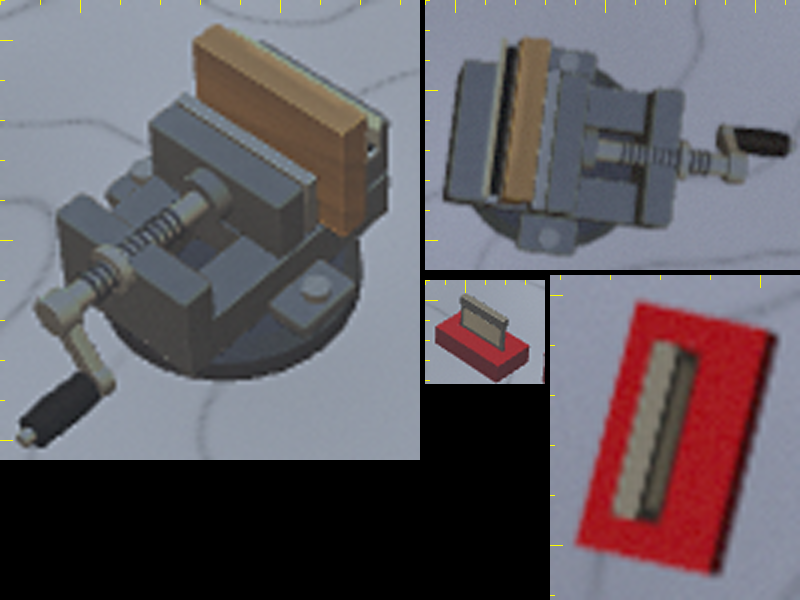

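Crops: the vise, board, nut bridge, block and bead corners are all clear. The crank arm points down and towards the vise's -y. I'll fit the poses from these corners.

```bash
cat > fit.py <<'E'
from h import *
from scipy.optimize import least_squares
T,S=cal('top'),cal('scene')
def tf(p,P):
    P=np.array(P,float);c,s=np.cos(p[2]),np.sin(p[2])
    return np.c_[p[0]+c*P[:,0]-s*P[:,1],p[1]+s*P[:,0]+c*P[:,1],P[:,2]]
m=lambda L:np.array(L)/1000
VT=m([[62,-45,92],[62,45,92],[-85,-45,78],[-85,45,78]]);vt=[(303.3,190),(297.3,236.7),(376.3,200.7),(371.7,245.3)]
VS=m([[-85,45,78],[-85,-45,78]]);vs=[(194.2,242),(232,267)]
BT=m([[9,-50,126],[-9,-50,126],[9,50,126],[-9,50,126]])
# lip side (aluminium) excluded: board corners only
bt=[(322.3,182.7),(331.7,183.3),(315,236.7),(325.7,237.3)]
bs=[(271.8,218.8),(266.2,223),(234.2,196.2),(228.8,200)]
def grip(a): return [[-.149+.0008*a,-.038*np.sin(a),.072+.038*np.cos(a)]]
def res(p):
    v=p[:3];e=[proj(tf(v,VT),T)-vt,proj(tf(v,VS),S)-vs]
    b=tf(v,tf([p[3],p[4],p[5]],BT)); e+=[proj(b,T)-bt,proj(b,S)-bs]
    g=tf(v,grip(p[6])); e+=[proj(g,T)-[(400.7,216.7)],proj(g,S)-[(196.2,292)]]
    return np.vstack(e).ravel()
best=min((least_squares(res,[.45,-.03,1.6,0,0,0,a0]) for a0 in(1,2,3,4)),key=lambda s:s.cost)
p=best.x;print('vise',p[:2],np.degrees(p[2]),'board',p[3:5],np.degrees(p[5]),'a',p[6],'grip',tf(p[:3],grip(p[6])));print(res(p).reshape(-1,2).round(1).tolist())
KT=m([[28,-52,26],[-28,-52,26],[-28,52,26],[28,52,26]]);kt=[(175.4,201.4),(203.4,207.6),(191.4,255.6),(163.4,250.2)]
HT=m([[5,-35,70],[-5,-35,70],[-5,35,70],[5,35,70]]);ht=[(179.4,209.4),(183.6,210),(174.6,244.4),(170.6,243.6)]
for n,M,u in(('block',KT,kt),('holder',HT,ht)):
    q=least_squares(lambda q:(proj(tf(q,M),T)-u).ravel(),[.43,.3,1.4]);print(n,q.x[:2],np.degrees(q.x[2]),q.fun.round(1).tolist())
print('jar',onz([(227,309)],.075,T),'bin',onz([(145,103),(117,143),(188,185),(212,147)],.075,T).round(3).tolist(),'wr',onz([(321,98),(307,153)],.0,T).round(3).tolist())
print('w',r.get_calibration('wrist')['tvec'])
E
python3 fit.py
```

```text
vise [ 0.52308591 -0.01935672] 86.14286912291942 board [ 0.0194804  -0.00837422] -1.7251126325699664 a 2.60739867655291 grip [[ 0.53250695 -0.16723951  0.03929419]]
[[-2.6, -0.5], [-1.0, -0.4], [-1.1, -2.7], [0.1, -1.3], [-1.4, 1.4], [-5.1, -0.9], [-0.9, -1.6], [-0.5, -0.9], [-0.0, -1.5], [-0.8, -0.8], [-0.9, -0.5], [-1.6, 0.4], [-1.1, -1.1], [-2.0, -0.3], [-0.9, -0.7], [-0.9, 0.6]]
block [0.4939227  0.27521212] 79.50624913707556 [0.8, -0.2, -0.8, -0.7, -0.7, 0.7, 0.6, 0.3]
holder [0.49465079 0.27716038] 78.8245791938107 [-0.3, -0.6, 0.4, -0.1, 0.4, 0.5, -0.6, 0.2]
jar [[0.34137524 0.17248505 0.075     ]] bin [[0.74, 0.354, 0.075], [0.656, 0.404, 0.075], [0.577, 0.259, 0.075], [0.654, 0.216, 0.075]] wr [[0.793, -0.005, 0.0], [0.668, 0.023, 0.0]]
w [-0.64963744 -0.03815198  0.39299125]
```

```bash
sed -i 's/(232,267)\]/(228.5,268)]/' fit.py; python3 fit.py | head -2
cat >> h.py <<'E'
from scipy.spatial.transform import Rotation as Ro
def rot(yaw,tilt):  # tool y at yaw (deg, world), z down tilted by tilt about tool y (tip toward tool +x)
    y=np.array([np.cos(np.radians(yaw)),np.sin(np.radians(yaw)),0]);dn=np.array([0,0,-1.]);x=np.cross(y,dn);t=np.radians(tilt)
    z=np.cos(t)*dn+np.sin(t)*x; return np.c_[np.cross(y,z),y,z]
def plan(gp,R=None,back=.011):  # grasp point (back behind TCP) -> units
    s=r.sense();R0=s['tool_rot'];R=R0 if R is None else R
    tcp=np.array(gp)+R[:,2]*back
    w=Ro.from_matrix(R0.T@R).as_rotvec(degrees=True)/8; d=R0.T@(tcp-s['ee_pos'])/.025
    print('turn',w.round(3),'shift',d.round(3),'rows>=',round(max(np.linalg.norm(w)*8/8.59,np.linalg.norm(d)/2),1)); return w,d
def st():
    s=r.sense();print('t',round(s['clock'],2),'tcp',s['ee_pos'].round(4),'gp',(s['ee_pos']-.011*s['tool_rot'][:,2]).round(4),'F',s['ft_force'].round(1),'w',round(s['gripper_width'],3),'q',s['q'].round(0));return s
E
python3 - <<'E'
from h import *
plan([.53,-.19,.22],rot(-3.9,30))
plan([.53,-.19,.22],rot(-3.9,0))
plan([.53,-.19,.22],rot(176.1,-30))
E
```

```text
vise [ 0.52273614 -0.01999134] 85.54274171826191 board [ 0.02022693 -0.00846911] -1.1249851977795942 a 2.544902291087164 grip [[ 0.53260269 -0.16817035  0.04056641]]
[[-2.0, -0.6], [-0.9, -0.6], [-0.6, -2.0], [0.2, -0.6], [-1.9, 1.1], [-2.5, -1.8], [-0.9, -1.6], [-0.5, -0.9], [-0.0, -1.5], [-0.8, -0.8], [-0.9, -0.5], [-1.6, 0.4], [-1.1, -1.1], [-2.0, -0.3], [-0.3, -0.8], [-1.3, 0.5]]
turn [-2.648  3.111  9.842] shift [-22.337 -28.328   0.98 ] rows>= 18.0
turn [-1.1000e-02  8.0000e-03  1.0092e+01] shift [-22.372 -28.545   1.039] rows>= 18.1
turn [ -3.249  -2.765 -12.091] shift [-22.337 -28.328   0.98 ] rows>= 18.0
```

```bash
python3 -m handwheel '[0,0,0.8,-1.1,-1.4,-0.1,1, 0,0,1.6,-2.2,-2.8,-0.3,1, 0,0,2.4,-3.4,-4.2,-0.5,1, 0,0,3.2,-4.5,-5.7,-0.7,1, 0,0,4,-5.6,-7.1,-0.8,1, 0,0,4.8,-6.7,-8.5,-0.8,1, 0,0,5.4,-7.8,-9.9,-0.8,1, 0,0,5.6,-8.5,-10.8,-0.8,1]' 25
python3 - <<'E'
from h import *
st();plan([.53,-.19,.22],rot(-4.2,30))
E
```

```text
clock: 0.9
ee_pos: [0.2945, 0.3182, 0.2545]
tool_rot: [[-0.526, 0.851, -0.0], [0.851, 0.526, -0.001], [-0.001, -0.001, -1.0]]
ft_force: [0.4, 0.4, -0.1]
gripper_width: 1.002
t 0.9 tcp [0.2945 0.3182 0.2545] gp [0.2945 0.3182 0.2655] F [ 0.4  0.4 -0.1] w 1.002 q [-40.   4. -11. 117.   1.  59. -20.]
turn [-1.177  3.635  4.384] shift [-22.063  -2.539   1.786] rows>= 11.1
```

```bash
python3 -m handwheel '[0,0.3,0.5,-1.8,-0.1,0,1, -0.1,0.7,1,-3.7,-0.2,0,1, -0.3,1,1.5,-5.5,-0.3,0,1, -0.4,1.4,2,-7.4,-0.5,0,1, -0.5,1.8,2.5,-9.2,-0.7,0,1, -0.7,2.1,3,-11,-1,0,1, -0.8,2.5,3.5,-12.9,-1.3,0,1, -1,3,4,-14.6,-1.7,0,1]'
python3 - <<'E'
from h import *
st();plan([.53,-.19,.22],rot(-4.2,30))
E
```

```text
clock: 1.7
ee_pos: [0.4522, -0.0119, 0.2553]
tool_rot: [[0.005, 1.0, 0.023], [0.906, -0.014, 0.424], [0.424, 0.018, -0.906]]
ft_force: [-0.6, 0.7, -0.7]
gripper_width: 1.0
t 1.7 tcp [ 0.4522 -0.0119  0.2553] gp [ 0.452  -0.0166  0.2653] F [-0.6  0.7 -0.7] w 1.0 q [ -3.  10.  22. 116. -31.  66.  34.]
turn [-0.08   0.611  0.438] shift [-6.998  3.191 -1.228] rows>= 3.9
```

```bash
python3 -m handwheel '[0,0.1,0.1,-1.4,0.6,-0.2,1, 0,0.3,0.2,-2.8,1.3,-0.5,1, 0,0.5,0.3,-4.2,1.9,-0.7,1, -0.1,0.6,0.44,-5.6,2.5,-1,1, -0.1,0.6,0.44,-7,3.2,-1.2,1, -0.1,0.6,0.44,-7,3.2,-1.2,1]'
python3 - <<'E'
from h import *
st();c=cal('wrist');im=snap('wrist','w1.png');np.savez('w1.npz',K=c[0],r=c[1],t=c[2]);st()
v=[.52274,-.02,np.radians(85.54)]
E
```

```text
clock: 2.3
ee_pos: [0.5296, -0.1878, 0.2062]
tool_rot: [[0.07, 0.997, 0.036], [0.867, -0.078, 0.492], [0.494, -0.003, -0.87]]
ft_force: [-0.2, 0.5, -0.2]
gripper_width: 1.001
t 2.3 tcp [ 0.5296 -0.1878  0.2062] gp [ 0.5292 -0.1932  0.2158] F [-0.2  0.5 -0.2] w 1.001 q [ 14.  31.  26.  97. -38.  77.  50.]
t 2.35 tcp [ 0.5292 -0.1849  0.2072] gp [ 0.5288 -0.1904  0.2167] F [-1.1  0.4  0.1] w 1.002 q [ 14.  31.  26.  97. -38.  77.  50.]
```

View pics/w1.png

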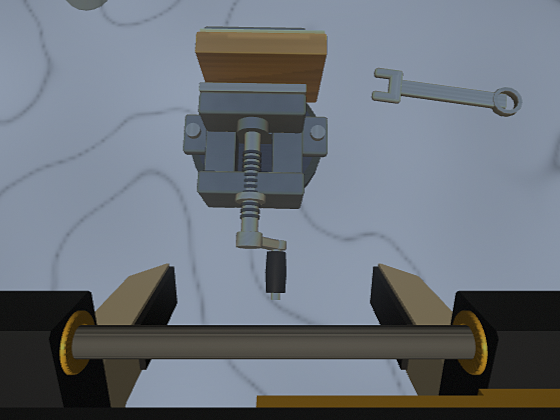

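The wrist view shows the sleeve centred at (276,272), the hub at (249,240) and the nut bridge at about (250,190). I'll triangulate the grip and check the vise pose against this view.

```bash
cat > tri.py <<'E'
from fit import *
d=np.load('w1.npz');W=(d['K'],d['r'],d['t'])
f=lambda P:np.r_[(proj(P,T)-[(400.7,216.7)]).ravel(),(proj(P,S)-[(196.2,292)]).ravel(),(proj(P,W)-[(276,272)]).ravel()]
q=least_squares(f,[.53,-.17,.04]);print('grip3',q.x,q.fun.round(1))
v=p[:3]
print('screw pts',proj(tf(v,m([[-85,0,72],[-115,0,72],[-60,0,72]])),W).round(0).tolist(),'bridge',proj(tf(v,m([[-85,45,78],[-85,-45,78]])),W).round(0).tolist())
print('board top',proj(tf(v,tf(p[3:6],BT)),W).round(0).tolist(),'grip',proj(tf(v,grip(p[6])),W))
E
python3 tri.py
python3 - <<'E'
import cv2
i=cv2.imread('pics/w1.png')[20:310,170:350];cv2.imwrite('pics/w1c.png',cv2.resize(i,None,fx=2,fy=2,interpolation=2))
E
```

```text
vise [ 0.52273614 -0.01999134] 85.54274171826191 board [ 0.02022693 -0.00846911] -1.1249851977795942 a 2.544902291087164 grip [[ 0.53260269 -0.16817035  0.04056641]]
[[-2.0, -0.6], [-0.9, -0.6], [-0.6, -2.0], [0.2, -0.6], [-1.9, 1.1], [-2.5, -1.8], [-0.9, -1.6], [-0.5, -0.9], [-0.0, -1.5], [-0.8, -0.8], [-0.9, -0.5], [-1.6, 0.4], [-1.1, -1.1], [-2.0, -0.3], [-0.3, -0.8], [-1.3, 0.5]]
block [0.4939227  0.27521212] 79.50624913707556 [0.8, -0.2, -0.8, -0.7, -0.7, 0.7, 0.6, 0.3]
holder [0.49465079 0.27716038] 78.8245791938107 [-0.3, -0.6, 0.4, -0.1, 0.4, 0.5, -0.6, 0.2]
jar [[0.34137524 0.17248505 0.075     ]] bin [[0.74, 0.354, 0.075], [0.656, 0.404, 0.075], [0.577, 0.259, 0.075], [0.654, 0.216, 0.075]] wr [[0.793, -0.005, 0.0], [0.668, 0.023, 0.0]]
w [-0.53992371 -0.06423397  0.40320308]
grip3 [ 0.53218447 -0.16797025  0.04087283] [-0.3 -0.6 -1.4  0.3  0.1 -0.4]
screw pts [[251.0, 196.0], [251.0, 231.0], [252.0, 167.0]] bridge [[196.0, 194.0], [305.0, 194.0]]
board top [[326.0, 33.0], [326.0, 54.0], [194.0, 31.0], [193.0, 52.0]] grip [[276.62019233 271.80631868]]
```

View pics/w1c.png

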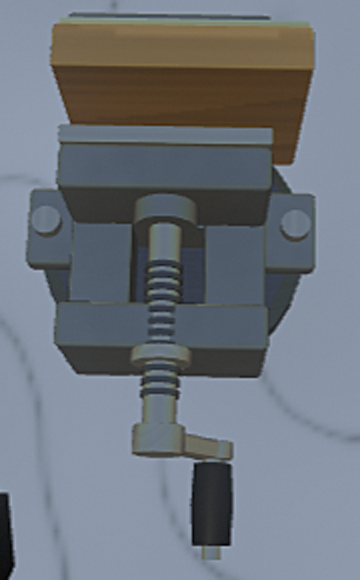

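Run:
```python
from h import *
plan([.532,-.173,.0405],rot(-4.46,30))
```

```text
turn [-0.026  0.034 -0.001] shift [-2.883  0.1    6.47 ] rows>= 3.5
```

```bash
python3 -m handwheel '[0,0,0,-1.4,0.1,0.5,0.7, 0,0,0,-2.88,0.1,1.2,0.6, 0,0,0,-2.88,0.1,2.5,0.6, 0,0,0,-2.88,0.1,3.8,0.6, 0,0,0,-2.88,0.1,5,0.6, 0,0,0,-2.88,0.1,6,0.6, 0,0,0,-2.88,0.1,6.45,0.6, 0,0,0,-2.88,0.1,6.45,0.6]'
python3 - <<'E'
from h import *
st();plan([.532,-.173,.0405],rot(-4.46,30));im=snap('wrist','w2.png')
E
```

```text
clock: 3.15
ee_pos: [0.5328, -0.1626, 0.0331]
tool_rot: [[0.062, 0.998, 0.033], [0.865, -0.07, 0.498], [0.499, -0.002, -0.867]]
ft_force: [-0.2, -0.0, 0.4]
gripper_width: 0.599
t 3.15 tcp [ 0.5328 -0.1626  0.0331] gp [ 0.5324 -0.1681  0.0426] F [-0.2 -0.   0.4] w 0.599 q [ 16.  44.  20. 102. -46.  63.  60.]
turn [-0.039  0.011  0.038] shift [-0.211  0.    -0.025] rows>= 0.1
```

View pics/w2.png

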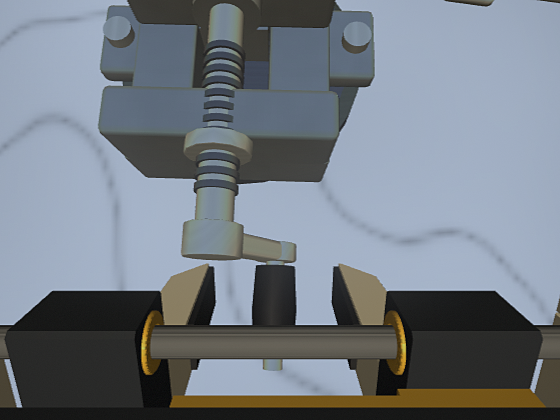

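The fingers straddle the sleeve and are centred on it (sleeve at (274,295), fingers at 205 and 342). I'll close.

```bash
python3 -m handwheel '[0,0,0,-0.2,0,0,0.3, 0,0,0,-0.2,0,0,0, 0,0,0,-0.2,0,0,0, 0,0,0,-0.2,0,0,0, 0,0,0,-0.2,0,0,0]' 25
cat > circ.py <<'E'
from h import *
import sys
v=np.array([.52274,-.02]);ps=np.radians(85.54);X=np.array([np.cos(ps),np.sin(ps),0]);Y=np.array([-np.sin(ps),np.cos(ps),0]);Z=np.array([0,0,1.])
s=st();R=s['tool_rot'];gp=s['ee_pos']-.011*R[:,2]
o=np.r_[v,0]+.072*Z
d=gp-o;a=np.arctan2(-d@Y,d@Z);print('angle meas',a%6.2832,'radius',np.hypot(d@Y,d@Z))
a0=float(sys.argv[1]) if len(sys.argv)>1 else a
if len(sys.argv)>2:
    g=lambda a:(-.038*np.sin(a))*Y+.038*np.cos(a)*Z+.0008*a*X
    for k in range(1,9):
        b=a0+k*float(sys.argv[2]);print(round(b,2),(R.T@(g(b)-g(a0))/.025).round(2).tolist())
E
python3 circ.py 2.55 0.4
```

```text
clock: 3.7
ee_pos: [0.5333, -0.1698, 0.0315]
tool_rot: [[0.063, 0.997, 0.037], [0.866, -0.073, 0.495], [0.497, 0.001, -0.868]]
ft_force: [-1.2, 0.2, 0.7]
gripper_width: 0.217
t 3.7 tcp [ 0.5333 -0.1698  0.0315] gp [ 0.5329 -0.1753  0.041 ] F [-1.2  0.2  0.7] w 0.217 q [ 16.  45.  21. 101. -46.  63.  61.]
angle meas 2.5198814171418644 radius 0.038133549780669594
2.95 [-0.1, -0.56, 0.21]
3.35 [-0.08, -1.16, 0.21]
3.75 [0.05, -1.72, 0.01]
4.15 [0.28, -2.13, -0.36]
4.55 [0.57, -2.35, -0.85]
4.95 [0.88, -2.32, -1.36]
5.35 [1.16, -2.07, -1.83]
5.75 [1.37, -1.62, -2.18]
```

```bash
python3 -m handwheel '[0,0,0,-0.05,-0.28,0.12,0, 0,0,0,-0.1,-0.56,0.21,0, 0,0,0,-0.1,-0.86,0.23,0, 0,0,0,-0.08,-1.16,0.21,0, 0,0,0,-0.03,-1.45,0.13,0, 0,0,0,0.05,-1.72,0.01,0]'; python3 circ.py 3.75 0.4
```

```text
clock: 4.3
ee_pos: [0.4898, -0.1647, 0.0302]
tool_rot: [[0.064, 0.997, 0.036], [0.866, -0.073, 0.495], [0.496, -0.001, -0.868]]
ft_force: [4.0, 1.1, -7.8]
gripper_width: 0.187
t 4.3 tcp [ 0.4898 -0.1647  0.0302] gp [ 0.4894 -0.1701  0.0398] F [ 4.   1.1 -7.8] w 0.187 q [ 17.  42.  21. 107. -46.  60.  64.]
angle meas 3.7318393289627925 radius 0.03879536644142066
4.15 [0.23, -0.42, -0.37]
4.55 [0.52, -0.63, -0.85]
4.95 [0.83, -0.61, -1.37]
5.35 [1.11, -0.35, -1.84]
5.75 [1.32, 0.09, -2.19]
6.15 [1.43, 0.67, -2.35]
6.55 [1.42, 1.27, -2.32]
6.95 [1.29, 1.81, -2.07]
```

```bash
python3 -m handwheel '[0,0,0,0.11,-0.23,-0.17,0, 0,0,0,0.23,-0.42,-0.37,0, 0,0,0,0.37,-0.55,-0.6,0, 0,0,0,0.52,-0.63,-0.85,0, 0,0,0,0.67,-0.65,-1.11,0, 0,0,0,0.83,-0.61,-1.37,0, 0,0,0,0.97,-0.51,-1.61,0, 0,0,0,1.11,-0.35,-1.84,0]'; python3 circ.py 5.35 0.4;python3 - <<'E'
from h import *
snap('wrist','w3.png')
E
```

```text
clock: 5.1
ee_pos: [0.481, -0.1625, 0.0861]
tool_rot: [[0.063, 0.997, 0.035], [0.865, -0.072, 0.497], [0.498, -0.001, -0.867]]
ft_force: [-1.1, 4.0, -8.9]
gripper_width: 0.189
t 5.1 tcp [ 0.481  -0.1625  0.0861] gp [ 0.4806 -0.1679  0.0957] F [-1.1  4.  -8.9] w 0.189 q [ 16.  36.  23. 108. -43.  64.  61.]
angle meas 5.37200510505984 radius 0.038607137202755985
5.75 [0.21, 0.45, -0.35]
6.15 [0.32, 1.02, -0.51]
6.55 [0.31, 1.62, -0.47]
6.95 [0.18, 2.16, -0.23]
7.35 [-0.04, 2.55, 0.17]
7.75 [-0.32, 2.73, 0.68]
8.15 [-0.61, 2.68, 1.2]
8.55 [-0.86, 2.39, 1.67]
```

View pics/w3.png

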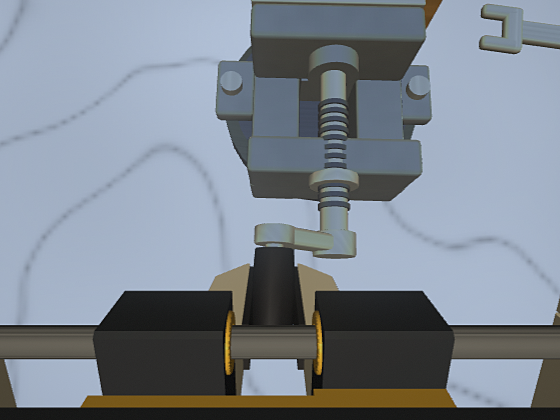

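The sleeve at (274,285) is held between the fingers and the crank has followed to a≈5.4. I'll carry on over the top.

```bash
python3 -m handwheel '[0,0,0,0.12,0.2,-0.2,0, 0,0,0,0.21,0.45,-0.35,0, 0,0,0,0.28,0.73,-0.45,0, 0,0,0,0.32,1.02,-0.51,0, 0,0,0,0.33,1.32,-0.52,0, 0,0,0,0.31,1.62,-0.47,0, 0,0,0,0.26,1.91,-0.37,0, 0,0,0,0.18,2.16,-0.23,0]' 30; python3 circ.py 6.95 0.3
```

```text
clock: 5.95
ee_pos: [0.5333, -0.1663, 0.0926]
tool_rot: [[0.064, 0.997, 0.032], [0.865, -0.072, 0.497], [0.498, -0.004, -0.867]]
ft_force: [-10.2, 2.5, -2.5]
gripper_width: 0.183
t 5.95 tcp [ 0.5333 -0.1663  0.0926] gp [ 0.533  -0.1718  0.1021] F [-10.2   2.5  -2.5] w 0.183 q [ 14.  39.  22. 101. -43.  67.  56.]
angle meas 0.6313928291998958 radius 0.037313450654094894
7.25 [-0.16, 0.31, 0.29]
7.55 [-0.35, 0.51, 0.65]
7.85 [-0.57, 0.58, 1.04]
8.15 [-0.78, 0.52, 1.44]
8.45 [-0.98, 0.33, 1.8]
8.75 [-1.14, 0.02, 2.09]
9.05 [-1.24, -0.37, 2.3]
9.35 [-1.28, -0.81, 2.39]
```

```bash
python3 -m handwheel '[0,0,0,-0.16,0.31,0.29,0, 0,0,0,-0.35,0.51,0.65,0, 0,0,0,-0.46,0.56,0.84,0, 0,0,0,-0.57,0.58,1.04,0, 0,0,0,-0.68,0.56,1.24,0, 0,0,0,-0.78,0.52,1.44,0]' 40; python3 circ.py 8.15 0.2
```

```text
clock: 6.55
ee_pos: [0.5479, -0.1667, 0.0535]
tool_rot: [[0.063, 0.997, 0.036], [0.865, -0.072, 0.497], [0.498, -0.0, -0.867]]
ft_force: [-8.5, 0.3, 8.8]
gripper_width: 0.185
t 6.55 tcp [ 0.5479 -0.1667  0.0535] gp [ 0.5475 -0.1722  0.063 ] F [-8.5  0.3  8.8] w 0.185 q [ 15.  43.  21.  99. -46.  65.  58.]
angle meas 1.811775241827258 radius 0.037627761867847366
8.35 [-0.13, -0.12, 0.25]
8.55 [-0.25, -0.29, 0.47]
8.75 [-0.35, -0.5, 0.66]
8.95 [-0.43, -0.76, 0.8]
9.15 [-0.48, -1.04, 0.9]
9.35 [-0.49, -1.34, 0.95]
9.55 [-0.48, -1.64, 0.95]
9.75 [-0.44, -1.94, 0.9]
```

```bash
python3 -m handwheel '[0,0,0,-0.13,-0.12,0.25,0, 0,0,0,-0.25,-0.29,0.47,0, 0,0,0,-0.3,-0.39,0.57,0, 0,0,0,-0.35,-0.5,0.66,0]' 50; python3 circ.py; python3 -m handwheel '[0,0,0,-0.04,-0.12,0.08,0, 0,0,0,-0.08,-0.26,0.14,0, 0,0,0,-0.08,-0.26,0.14,0]';python3 circ.py 8.95 0.1
```

```text
clock: 6.95
ee_pos: [0.5398, -0.1658, 0.0368]
tool_rot: [[0.061, 0.997, 0.043], [0.865, -0.074, 0.496], [0.498, 0.007, -0.867]]
ft_force: [0.5, 0.8, 11.9]
gripper_width: 0.182
t 6.95 tcp [ 0.5398 -0.1658  0.0368] gp [ 0.5393 -0.1712  0.0464] F [ 0.5  0.8 11.9] w 0.182 q [ 16.  44.  20. 101. -47.  63.  60.]
angle meas 2.3068389524886324 radius 0.03819348740426748
clock: 7.25
ee_pos: [0.536, -0.1654, 0.0331]
tool_rot: [[0.059, 0.997, 0.047], [0.866, -0.075, 0.494], [0.496, 0.012, -0.868]]
ft_force: [6.3, 0.8, 6.9]
gripper_width: 0.182
t 7.25 tcp [ 0.536  -0.1654  0.0331] gp [ 0.5355 -0.1709  0.0427] F [6.3 0.8 6.9] w 0.182 q [ 16.  44.  20. 102. -47.  62.  61.]
angle meas 2.4465503631683756 radius 0.038183035727666
9.05 [-0.03, -0.14, 0.05]
9.15 [-0.05, -0.28, 0.1]
9.25 [-0.06, -0.43, 0.13]
9.35 [-0.07, -0.58, 0.14]
9.45 [-0.06, -0.74, 0.15]
9.55 [-0.05, -0.89, 0.14]
9.65 [-0.04, -1.04, 0.11]
9.75 [-0.01, -1.18, 0.08]
```

```bash
python3 -m handwheel '[0,0,0,-0.03,-0.14,0.05,0, 0,0,0,-0.05,-0.28,0.1,0, 0,0,0,-0.05,-0.28,0.1,0]'; python3 circ.py|tail -1;  python3 -m handwheel '[0,0,0,-0.01,-0.15,0.03,0, 0,0,0,-0.02,-0.3,0.04,0, 0,0,0,-0.02,-0.3,0.04,0]'; python3 circ.py |tail -1
```

```text
clock: 7.55
ee_pos: [0.532, -0.1651, 0.0302]
tool_rot: [[0.058, 0.997, 0.051], [0.867, -0.076, 0.492], [0.495, 0.016, -0.869]]
ft_force: [12.9, 1.8, 1.5]
gripper_width: 0.184
angle meas 2.5794022369606426 radius 0.03812315035285496
clock: 7.85
ee_pos: [0.527, -0.1648, 0.0278]
tool_rot: [[0.058, 0.997, 0.055], [0.869, -0.077, 0.489], [0.492, 0.019, -0.87]]
ft_force: [21.9, 2.6, -13.0]
gripper_width: 0.187
angle meas 2.7248926694559423 radius 0.037835456779619
```

```bash
python3 -m handwheel '[0,0,0,0,-0.12,0.08,0, 0,0,0,0.02,-0.25,0.12,0, 0,0,0,0.02,-0.25,0.12,0]'; python3 circ.py|tail -1
```

```text
clock: 8.15
ee_pos: [0.52, -0.164, 0.0249]
tool_rot: [[0.059, 0.997, 0.054], [0.87, -0.078, 0.488], [0.49, 0.018, -0.871]]
ft_force: [19.8, 0.1, -13.3]
gripper_width: 0.183
angle meas 2.923585708153319 radius 0.03839400377825958
```

```bash
python3 -m handwheel '[0,0,0,0,0.05,0,0.2, 0,0,0,0,0.1,0,0.4, 0,0,0,0,0.1,0,0.6, 0,0,0,0,0.1,0,0.6, 0,0,0,0,0.1,0,0.6]'
python3 - <<'E'
from h import *
snap('wrist','w4.png');snap('scene','s4.png');st()
E
```

```text
clock: 8.65
ee_pos: [0.5123, -0.1619, 0.0233]
tool_rot: [[0.063, 0.997, 0.038], [0.866, -0.074, 0.494], [0.496, 0.002, -0.869]]
ft_force: [1.7, -0.7, 0.1]
gripper_width: 0.499
t 8.75 tcp [ 0.5114 -0.1609  0.0228] gp [ 0.511  -0.1664  0.0324] F [ 0.9 -0.9  1. ] w 0.574 q [ 16.  44.  20. 105. -47.  61.  63.]
```

View pics/w4.png

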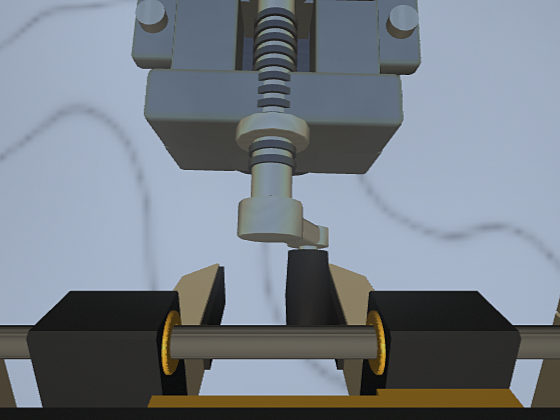

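The crank sprang back a little. The sleeve at (308,290) sits beside the right finger, so I'll centre over it, open wider and back out.

```bash
python3 -m handwheel '[0,0,0,0,0.35,0,0.8, 0,0,0,0,0.35,0,0.8, 0,0,0,0,0.35,-0.5,0.8, 0,0,0,-0.3,0.35,-2,0.8, 0,0,0,-0.3,0.35,-3.8,0.8, 0,0,0,-0.3,0.35,-5.7,0.8, 0,0,0,-0.3,0.35,-7,0.8, 0,0,0,-0.3,0.35,-8,0.8]'
python3 - <<'E'
from h import *
st();snap('wrist','w5.png');plan([.47,.1,.24],rot(40,0));plan([.4945,.277,.16],rot(79,0))
import cv2
c=cal('wrist');np.savez('w5.npz',K=c[0],r=c[1],t=c[2])
E
```

```text
clock: 9.55
ee_pos: [0.5123, -0.2695, 0.1955]
tool_rot: [[0.064, 0.997, 0.038], [0.867, -0.075, 0.493], [0.495, 0.002, -0.869]]
ft_force: [0.6, 0.1, -0.1]
gripper_width: 0.797
t 9.55 tcp [ 0.5123 -0.2695  0.1955] gp [ 0.5119 -0.2749  0.2051] F [ 0.6  0.1 -0.1] w 0.797 q [ 21.  36.  27.  91. -38.  81.  56.]
turn [ 1.462 -3.479 -5.414] shift [13.432 -2.851  6.163] rows>= 7.5
turn [  2.705  -2.974 -10.167] shift [18.069 -2.434 12.459] rows>= 11.0
```

View pics/w5.png

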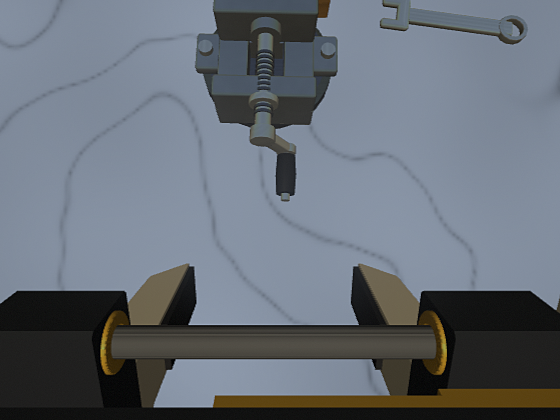

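The handle is free, with the sleeve at (286,173). From that pixel I can work out how far the crank sprang back.

Run:
```python
from h import *
from fit import grip,tf,p
c=cal('wrist')
for a in(8.4,8.6,8.8,9,9.2):print(a,proj(tf(p[:3],grip(a)),c).round(1))
```

```text
vise [ 0.52273614 -0.01999134] 85.54274171826191 board [ 0.02022693 -0.00846911] -1.1249851977795942 a 2.544902291087164 grip [[ 0.53260269 -0.16817035  0.04056641]]
[[-2.0, -0.6], [-0.9, -0.6], [-0.6, -2.0], [0.2, -0.6], [-1.9, 1.1], [-2.5, -1.8], [-0.9, -1.6], [-0.5, -0.9], [-0.0, -1.5], [-0.8, -0.8], [-0.9, -0.5], [-1.6, 0.4], [-1.1, -1.1], [-2.0, -0.3], [-0.3, -0.8], [-1.3, 0.5]]
block [0.4939227  0.27521212] 79.50624913707556 [0.8, -0.2, -0.8, -0.7, -0.7, 0.7, 0.6, 0.3]
holder [0.49465079 0.27716038] 78.8245791938107 [-0.3, -0.6, 0.4, -0.1, 0.4, 0.5, -0.6, 0.2]
jar [[0.34137524 0.17248505 0.075     ]] bin [[0.74, 0.354, 0.075], [0.656, 0.404, 0.075], [0.577, 0.259, 0.075], [0.654, 0.216, 0.075]] wr [[0.793, -0.005, 0.0], [0.668, 0.023, 0.0]]
w [-0.53235616 -0.15450585  0.40695827]
8.4 [[299.  167.5]]
8.6 [[293.4 169.5]]
8.8 [[286.9 171.1]]
9 [[279.7 172.2]]
9.2 [[271.9 172.9]]
```

```bash
python3 -m handwheel '[0.2,-0.4,-0.7,1.6,-0.3,0.4,0.8, 0.4,-0.9,-1.4,3.3,-0.7,1.1,0.8, 0.5,-1.3,-2,5,-1.1,1.9,0.8, 0.7,-1.7,-2.7,6.7,-1.4,2.7,0.8, 0.9,-2.2,-3.4,8.4,-1.8,3.5,0.8, 1.1,-2.6,-4.1,10.1,-2.1,4.4,0.8, 1.3,-3,-4.7,11.7,-2.5,5.3,0.8, 1.46,-3.48,-5.41,13.4,-2.85,6.1,0.8]'
python3 - <<'E'
from h import *
st();plan([.4945,.277,.18],rot(79,0))
E
```

```text
clock: 10.4
ee_pos: [0.4677, 0.1047, 0.2271]
tool_rot: [[-0.647, 0.762, -0.003], [0.762, 0.647, 0.004], [0.005, 0.0, -1.0]]
ft_force: [0.4, -0.4, -0.3]
gripper_width: 0.798
t 10.4 tcp [0.4677 0.1047 0.2271] gp [0.4678 0.1047 0.2381] F [ 0.4 -0.4 -0.3] w 0.798 q [-28.  10.  14. 114.  -3.  56.  28.]
turn [ 0.012 -0.031 -4.835] shift [4.551 5.275 2.346] rows>= 4.5
```

```bash
python3 -m handwheel '[0,0,-0.9,0.9,1,0.2,0.8, 0,0,-1.8,1.8,2.1,0.5,0.8, 0,0,-2.8,2.7,3.2,0.9,0.7, 0,0,-3.7,3.6,4.2,1.4,0.6, 0,0,-4.6,4.5,5.27,1.9,0.5, 0,0,-4.83,4.55,5.27,2.3,0.5, 0,0,-4.83,4.55,5.27,2.3,0.5]'
python3 - <<'E'
from h import *
s=st();c=cal('wrist');im=snap('wrist','w6.png');np.savez('w6.npz',K=c[0],r=c[1],t=c[2])
from fit import HT,KT,tf
print(proj(tf([.4945,.277,np.radians(79)],HT),c).round(0).tolist())
print(proj(tf([.494,.276,np.radians(79)],KT),c).round(0).tolist())
E
```

```text
clock: 11.1
ee_pos: [0.4937, 0.2755, 0.1681]
tool_rot: [[-0.981, 0.193, -0.008], [0.193, 0.981, 0.003], [0.009, 0.002, -1.0]]
ft_force: [-0.7, -1.2, -0.3]
gripper_width: 0.506
t 11.1 tcp [0.4937 0.2755 0.1681] gp [0.4938 0.2754 0.1791] F [-0.7 -1.2 -0.3] w 0.506 q [-34.  23.   3. 105.  -2.  52.  49.]
vise [ 0.52273614 -0.01999134] 85.54274171826191 board [ 0.02022693 -0.00846911] -1.1249851977795942 a 2.544902291087164 grip [[ 0.53260269 -0.16817035  0.04056641]]
[[-2.0, -0.6], [-0.9, -0.6], [-0.6, -2.0], [0.2, -0.6], [-1.9, 1.1], [-2.5, -1.8], [-0.9, -1.6], [-0.5, -0.9], [-0.0, -1.5], [-0.8, -0.8], [-0.9, -0.5], [-1.6, 0.4], [-1.1, -1.1], [-2.0, -0.3], [-0.3, -0.8], [-1.3, 0.5]]
block [0.4939227  0.27521212] 79.50624913707556 [0.8, -0.2, -0.8, -0.7, -0.7, 0.7, 0.6, 0.3]
holder [0.49465079 0.27716038] 78.8245791938107 [-0.3, -0.6, 0.4, -0.1, 0.4, 0.5, -0.6, 0.2]
jar [[0.34137524 0.17248505 0.075     ]] bin [[0.74, 0.354, 0.075], [0.656, 0.404, 0.075], [0.577, 0.259, 0.075], [0.654, 0.216, 0.075]] wr [[0.793, -0.005, 0.0], [0.668, 0.023, 0.0]]
w [-0.36692764 -0.42731784  0.19933194]
[[281.0, 271.0], [267.0, 271.0], [267.0, 176.0], [282.0, 176.0]]
[[306.0, 266.0], [240.0, 266.0], [236.0, 143.0], [309.0, 143.0]]
```

View pics/w6.png

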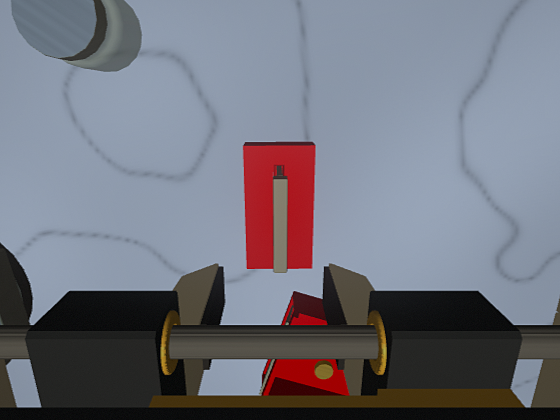

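The bead spans columns 273–287 and rows 178–272, parallel to the fingers, whose mid-line is at column 274. That puts the holder about 5 mm towards tool +y, so I'll correct by that and descend.

Run:
```python
from h import *
plan([.4948,.2803,.0645],rot(79,0))
```

```text
turn [ 0.016 -0.054 -0.035] shift [4.000e-03 2.220e-01 4.623e+00] rows>= 2.3
```

```bash
python3 -m handwheel '[0,0,0,0,0.22,0.5,0.5, 0,-0.05,0,0,0.22,1.8,0.5, 0,-0.05,0,0,0.22,3.2,0.5, 0,-0.05,0,0,0.22,4.2,0.5, 0,-0.05,0,0,0.22,4.6,0.5, 0,-0.05,0,0,0.22,4.6,0.5, 0,-0.05,0,0,0.22,4.6,0.5]' 10
python3 - <<'E'
from h import *
st();c=cal('wrist');im=snap('wrist','w7.png');plan([.4948,.2803,.0645],rot(79,0))
E
```

```text
clock: 11.85
ee_pos: [0.4969, 0.282, 0.0559]
tool_rot: [[-0.981, 0.195, 0.004], [0.195, 0.981, 0.005], [-0.002, 0.006, -1.0]]
ft_force: [1.3, 0.0, 0.6]
gripper_width: 0.501
t 11.85 tcp [0.4969 0.282  0.0559] gp [0.4969 0.282  0.0669] F [1.3 0.  0.6] w 0.501 q [-34.  32.   3. 108.  -2.  39.  49.]
turn [ 0.047  0.023 -0.028] shift [ 0.078 -0.101  0.114] rows>= 0.1
```

View pics/w7.png

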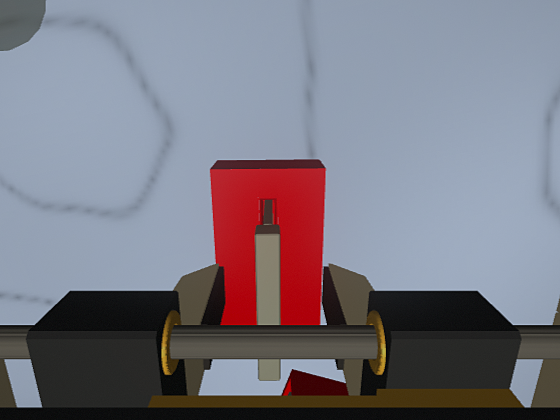

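The bead is now centred at column 267.5 against the finger mid-line at 274, about 2.7 mm over. I'll correct that and grip.

```bash
python3 -m handwheel '[0,0,0,0.08,-0.11,0.1,0.5, 0,0,0,0.08,-0.11,0.1,0.5, 0,0,0,0.08,-0.11,0.1,0.3, 0,0,0,0.08,-0.11,0.1,0.1, 0,0,0,0.08,-0.11,0.1,0, 0,0,0,0.08,-0.11,0.1,0, 0,0,0,0.08,-0.11,0.1,0]' 10;  python3 -m handwheel '[0,0,0,0,0,0,0, 0,0,0,0,0,0,0]' 40
python3 - <<'E'
from h import *
st()
E
```

```text
clock: 12.6
ee_pos: [0.4935, 0.2798, 0.0524]
tool_rot: [[-0.981, 0.194, 0.002], [0.194, 0.981, 0.005], [-0.001, 0.005, -1.0]]
ft_force: [0.4, -0.2, -0.3]
gripper_width: 0.116
clock: 12.8
ee_pos: [0.4934, 0.2798, 0.0524]
tool_rot: [[-0.981, 0.194, 0.002], [0.194, 0.981, 0.005], [-0.001, 0.005, -1.0]]
ft_force: [-0.5, 0.2, 0.0]
gripper_width: 0.106
t 12.8 tcp [0.4934 0.2798 0.0524] gp [0.4934 0.2798 0.0634] F [-0.5  0.2  0. ] w 0.106 q [-34.  32.   3. 109.  -2.  39.  49.]
```

```bash
python3 -m handwheel '[0,0,0,0,0,-0.4,0, 0,0,0,0,0,-1,0, 0,0,0,0,0,-2,0, 0,0,0,0,0,-3.2,0, 0,0,0,0,0,-4.4,0, 0,0,0,0,0,-5.4,0, 0,0,0,0,0,-6,0, 0,0,0,0,0,-6,0]'
python3 - <<'E'
from h import *
st();plan([.5338,.013,.2],rot(85.5,0),0)
E
```

```text
clock: 13.6
ee_pos: [0.495, 0.28, 0.2065]
tool_rot: [[-0.981, 0.194, 0.008], [0.194, 0.981, 0.008], [-0.006, 0.01, -1.0]]
ft_force: [0.7, 1.2, -0.4]
gripper_width: 0.104
t 13.6 tcp [0.495  0.28   0.2065] gp [0.4949 0.2799 0.2175] F [ 0.7  1.2 -0.4] w 0.104 q [-35.  20.   3. 104.  -2.  56.  48.]
turn [ 0.066  0.047 -0.837] shift [ -3.596 -10.179   0.183] rows>= 5.4
```

```bash
python3 -m handwheel '[0,0,-0.1,-0.5,-1.4,0,0, 0,0,-0.2,-1,-2.9,0,0, 0,0,-0.4,-1.5,-4.4,0,0, 0,0,-0.5,-2,-5.9,0,0, 0,0,-0.7,-2.6,-7.4,0,0, 0.05,0.05,-0.8,-3.1,-8.9,0,0, 0.07,0.05,-0.84,-3.6,-10.2,0,0, 0.07,0.05,-0.84,-3.6,-10.2,0,0]'; python3 -m handwheel '[0,0,0,0,0,0,0, 0,0,0,0,0,0,0, 0,0,0,0,0,0,0]'
python3 - <<'E'
from h import *
st();plan([.5338,.013,.182],rot(85.5,0),0)
E
```

```text
clock: 14.4
ee_pos: [0.5319, 0.0047, 0.201]
tool_rot: [[-0.996, 0.086, -0.006], [0.086, 0.996, -0.007], [0.006, -0.008, -1.0]]
ft_force: [-0.8, -0.1, -0.2]
gripper_width: 0.101
clock: 14.7
ee_pos: [0.5316, 0.0131, 0.201]
tool_rot: [[-0.997, 0.075, -0.007], [0.075, 0.997, -0.004], [0.006, -0.004, -1.0]]
ft_force: [1.0, 0.4, -0.9]
gripper_width: 0.107
t 14.7 tcp [0.5316 0.0131 0.201 ] gp [0.5317 0.0132 0.212 ] F [ 1.   0.4 -0.9] w 0.107 q [-12.  17.   9. 108.  -3.  55.  84.]
turn [-0.029 -0.045  0.022] shift [-0.091  0.005  0.761] rows>= 0.4
```

```bash
python3 -m handwheel '[0,0,0,-0.09,0,0.4,0, 0,-0.04,0,-0.09,0,0.84,0, 0,-0.04,0,-0.09,0,0.84,0, 0,-0.04,0,-0.09,0,0.84,0]'
python3 - <<'E'
from h import *
s=st();c=cal('wrist');w=snap('wrist','w8.png');t=snap('top','t8.png');sc=snap('scene','s8.png')
np.savez('w8.npz',K=c[0],r=c[1],t=c[2],p=s['ee_pos'],R=s['tool_rot'])
from fit import tf,T,S,p
v=[.52274,-.02,np.radians(85.54)]
B=tf(v,np.array([[.033,.0415,.098],[.033,-.0585,.098],[.0285+.0015,.0415,.126],[.012,.0415,.126],[.03,-.0585,.126]]))
for n,k in(('w',c),('t',T),('s',S)):print(n,proj(B,k).round(0).tolist(),proj([s['ee_pos'],s['ee_pos']-[0,0,.0444]],k).round(0).tolist())
C=np.zeros((600,800,3),np.uint8)
def put(im,x0,y0,w,h,k,X,Y):
    q=cv2.resize(im[y0:y0+h,x0:x0+w,::-1],None,fx=k,fy=k,interpolation=cv2.INTER_CUBIC);
    for u in range((x0+9)//10*10,x0+w,10): cv2.line(q,((u-x0)*k,0),((u-x0)*k,5 if u%50 else 14),(0,255,255),1)
    for v in range((y0+9)//10*10,y0+h,10): cv2.line(q,(0,(v-y0)*k),(5 if v%50 else 14,(v-y0)*k),(0,255,255),1)
    C[Y:Y+h*k,X:X+w*k]=q
put(w,215,120,120,200,3,0,0)
put(sc,180,150,110,100,4,360,0)
cv2.imwrite('pics/c8.png',C)
E
```

```text
clock: 15.1
ee_pos: [0.5337, 0.0117, 0.1797]
tool_rot: [[-0.997, 0.077, -0.002], [0.077, 0.997, -0.005], [0.002, -0.005, -1.0]]
ft_force: [0.3, -0.3, -0.2]
gripper_width: 0.106
t 15.1 tcp [0.5337 0.0117 0.1797] gp [0.5337 0.0117 0.1907] F [ 0.3 -0.3 -0.2] w 0.106 q [-12.  19.   9. 109.  -3.  52.  85.]
vise [ 0.52273614 -0.01999134] 85.54274171826191 board [ 0.02022693 -0.00846911] -1.1249851977795942 a 2.544902291087164 grip [[ 0.53260269 -0.16817035  0.04056641]]
[[-2.0, -0.6], [-0.9, -0.6], [-0.6, -2.0], [0.2, -0.6], [-1.9, 1.1], [-2.5, -1.8], [-0.9, -1.6], [-0.5, -0.9], [-0.0, -1.5], [-0.8, -0.8], [-0.9, -0.5], [-1.6, 0.4], [-1.1, -1.1], [-2.0, -0.3], [-0.3, -0.8], [-1.3, 0.5]]
block [0.4939227  0.27521212] 79.50624913707556 [0.8, -0.2, -0.8, -0.7, -0.7, 0.7, 0.6, 0.3]
holder [0.49465079 0.27716038] 78.8245791938107 [-0.3, -0.6, 0.4, -0.1, 0.4, 0.5, -0.6, 0.2]
jar [[0.34137524 0.17248505 0.075     ]] bin [[0.74, 0.354, 0.075], [0.656, 0.404, 0.075], [0.577, 0.259, 0.075], [0.654, 0.216, 0.075]] wr [[0.793, -0.005, 0.0], [0.668, 0.023, 0.0]]
w [-0.05279037 -0.52714142  0.17625761]
w [[273.0, 156.0], [273.0, 299.0], [268.0, 164.0], [235.0, 164.0], [268.0, 322.0]] [[271.0, 294.0], [272.0, 255.0]]
t [[312.0, 236.0], [317.0, 184.0], [315.0, 235.0], [325.0, 236.0], [320.0, 181.0]] [[320.0, 204.0], [317.0, 207.0]]
s [[235.0, 205.0], [272.0, 227.0], [233.0, 195.0], [227.0, 200.0], [271.0, 218.0]] [[252.0, 185.0], [252.0, 202.0]]
```

View pics/c8.png

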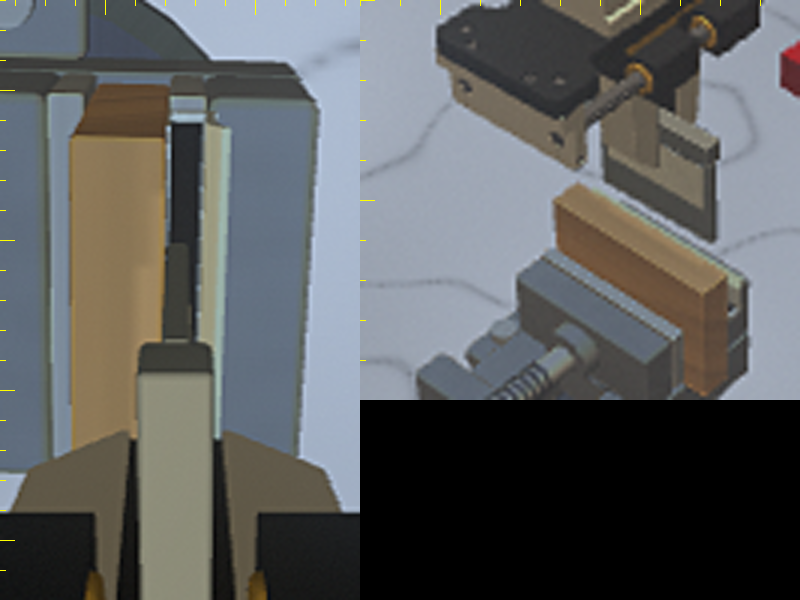

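The composite shows the pad strip centred at about column 276.5 and the plate foot at about 274.3–275. The holder needs to go about 1.2 mm towards tool +y; the in-line angle and the middle look right. The board is square against the fixed jaw. I'll descend in stages and watch the force.

```bash
python3 -m handwheel '[0,0,0,0,0.05,0,0, 0,0,0,0,0.05,0.2,0, 0,0,0,0,0.05,0.4,0, 0,0,0,0,0.05,0.6,0, 0,0,0,0,0.05,0.8,0, 0,0,0,0,0.05,0.8,0]' 40; python3 -m handwheel '[0,0,0,0,0,0.15,0, 0,0,0,0,0,0.3,0, 0,0,0,0,0,0.4,0, 0,0,0,0,0,0.4,0]'
```

```text
clock: 15.85
ee_pos: [0.5334, 0.0123, 0.1592]
tool_rot: [[-0.997, 0.078, -0.002], [0.078, 0.997, -0.005], [0.002, -0.005, -1.0]]
ft_force: [0.3, -0.1, -1.3]
gripper_width: 0.105
clock: 16.25
ee_pos: [0.5339, 0.0123, 0.1498]
tool_rot: [[-0.997, 0.078, -0.001], [0.078, 0.997, -0.005], [0.001, -0.005, -1.0]]
ft_force: [-0.6, 0.0, -0.3]
gripper_width: 0.101
```

```bash
python3 -m handwheel '[0,0,0,0,0,0.1,0, 0,0,0,0,0,0.2,0, 0,0,0,0,0,0.26,0, 0,0,0,0,0,0.26,0]'; python3 -m handwheel '[0,0,0,0,0,0.06,0, 0,0,0,0,0,0.12,0, 0,0,0,0,0,0.12,0]'
```

```text
clock: 16.65
ee_pos: [0.534, 0.0123, 0.1435]
tool_rot: [[-0.997, 0.078, -0.001], [0.078, 0.997, -0.005], [0.001, -0.005, -1.0]]
ft_force: [0.3, -0.2, 0.2]
gripper_width: 0.11
clock: 16.95
ee_pos: [0.5344, 0.0124, 0.1423]
tool_rot: [[-0.997, 0.078, -0.0], [0.078, 0.997, -0.004], [-0.0, -0.004, -1.0]]
ft_force: [-5.1, -0.3, 12.1]
gripper_width: 0.104
```

```bash
python3 -m handwheel '[0,0,0,0,0,0.03,0, 0,0,0,0,0,0.06,0, 0,0,0,0,0,0.06,0, 0,0,0,0,0,0.06,0, 0,0,0,0,0,0.06,0, 0,0,0,0,0,0.06,0, 0,0,0,0,0,0.06,0, 0,0,0,0,0,0.06,0]' 50; python3 -m handwheel '[0,0,0,0,0,0,0, 0,0,0,0,0,0,0, 0,0,0,0,0,0,0, 0,0,0,0,0,0,0, 0,0,0,0,0,0,0]'
python3 - <<'E'
from h import *
snap('scene','s9.png');snap('wrist','w9.png');st()
c=cal('wrist')
a=cv2.imread('pics/w9.png')[120:320,215:335];s=cv2.imread('pics/s9.png')[150:250,180:290]
C=np.zeros((600,800,3),np.uint8);C[:,:360]=cv2.resize(a,None,fx=3,fy=3,interpolation=2);C[:400,360:]=cv2.resize(s,None,fx=4,fy=4,interpolation=2);cv2.imwrite('pics/c9.png',C)
E
```

```text
clock: 17.75
ee_pos: [0.5345, 0.0124, 0.1422]
tool_rot: [[-0.997, 0.078, 0.0], [0.078, 0.997, -0.004], [-0.001, -0.004, -1.0]]
ft_force: [-9.3, -1.1, 23.4]
gripper_width: 0.101
clock: 18.25
ee_pos: [0.5345, 0.0124, 0.1422]
tool_rot: [[-0.997, 0.078, 0.001], [0.078, 0.997, -0.004], [-0.001, -0.004, -1.0]]
ft_force: [-8.2, -0.2, 24.2]
gripper_width: 0.102
t 18.35 tcp [0.5345 0.0124 0.1422] gp [0.5345 0.0124 0.1532] F [-9.3 -0.2 24.7] w 0.101 q [-12.  22.   9. 111.  -4.  47.  85.]
```

```bash
python3 -c "
from station import r
s=r.sense();print(s['clock'],s['ft_force'],s['ee_pos'],s['joint_vel'].round(2));print(r.close_job())"
```

```text
18.35 [-9.2863957  -0.17543159 24.65318993] [0.53448659 0.01238249 0.14223155] [-0.06  0.02 -0.    0.02  0.05 -0.03  0.09]
the job is handed in; nothing more can be done
None
```

I clamped the shelf front, pushed the label holder down behind the lip onto the pad, and handed the job in at 18.35 s, still gripping and pressing. No verdict was reported.

- **Vise:** I turned the crank clockwise from about 2.55 to 9.2 rad, where it took about 16 N to turn. Then I let go and backed off. It sprang back to about 8.8 rad, within the 0.4 rad the task allows for. I could not measure the clamping force itself; I judged it from the crank effort and the spring-back.
- **Holder:** I gripped it by the bead, lifted it clear and lowered it behind the lip. It met no resistance until about 0.1 mm from the depth expected for the pad.
- **Last reading:** a steady 24 N pushing down, the holder at rest, the grip set at 50 N and the fingers 9–10 mm apart on the 10 mm bead. There was also about 9 N sideways along the board.
- **Measurements that disagreed:** the top camera placed the holder about 2.6 mm off in y. I corrected that with the wrist camera.
- **Not checked:** the final close-up could not be viewed because the 12-picture limit was reached. That leaves the seating confirmed by depth and force only. I kept the arm clear of the bin, the wrench and the jar, but did not check them again at the end.

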